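# Clear the laser engraver and make it ready again

### The arm

A 7-joint arm with a two-finger parallel gripper is mounted at the origin on a cart in front of the work surface, level with it; the furniture and walls round the work are solid. World frame = base frame: x ahead of the robot, y to its left, z up, the work surface at z = 0. Lengths are in mm, angles in rad, forces in N, time in s.
With the tool pointing down it reaches from about 400 to 875 mm from the base axis. Payload 4.4 kg.
Tool frame: the origin (TCP) lies midway between the tips of the shut fingers; the grasp point (between the pads) lies 19 mm behind it; z points along the fingers, y is the line along which they close (so a half turn about z gives the same grasp; the last joint's range is limited). The gripper opens to 85 mm and grips with 20 to 120 N. Pads are 22 mm wide; open, the fingers measure 114 mm over their backs; the gripper's body (76 mm by 85 mm) begins 54 mm behind the grasp point. The pads swing forward as they close: fully open they stand 13 mm farther back than shut.
Start: joints at [-1.369, 0.628, 0.038, 1.517, -0.027, 0.996, -0.02], TCP at [171.972, 626.852, 231.313] pointing down, gripper open.
Joint ranges: [-3.06, 3.06], [-0.37, 2.12], [-1.25, 1.32], [0.18, 2.47], [-1.1, 4.24], [0.23, 1.98], [-2.94, 2.94]. Speed limits (rad/s): [2.57, 2.57, 3.14, 3.14, 3.14, 3.14, 3.14].

### API

Orientations are given as [roll, pitch, yaw] about the fixed x, y, z axes, in that order (R = Rz(yaw) Ry(pitch) Rx(roll)).
In Python, from cell import monitor, cams, ctrl gives the robot as it stands.
- The arm moves only by the tool drive_tool, never from a script. Its argument "motion" is a list of rows, each an object with "fingers": the opening, from 0 (shut) to 1 (fully open); "linear": the shift along the tool's x, y, z in m, a list of three; "twist": the turn about the tool's z in rad. In form: [{"fingers": fingers, "linear": [x, y, z], "twist": twist}, ...]. A call has 1 to 5 rows; each row shifts and turns the commanded pose from where the row before left it, along the tool's axes as they then stand; what a row does not reach is not made up. A row lasts 1/12 s, in which the tool goes at most 41.7 mm and 7.16 degrees, less where a joint would pass 70% of its speed; a pose out of reach is approached as far as the arm can. A call with a gripper value outside its range is refused whole. The fingers move at their own pace and stop on an object; the grip force is fixed at half the most. Time passes only in rows, so rows that do not move let the fingers close. It gives the time, the measured TCP pose, the force, the opening and the grip force at its end, in the units of the state.
- monitor.read_state(): the state, without advancing time (a new reading comes with each control period).
- cams.get_image(name): name is "side" or "top"; returns a dict with "color" (420x560x3 uint8, blue, green, red), "K" (3x3 intrinsics, pixels), "R" (3x3) and "t" (3): a world point X has camera coordinates R X + t. Camera axes: x right, y down, z forward; pixel columns grow to the right and rows downward; lengths in mm; the calibration is good to about 2 mm. A picture is of the moment at which its call begins. There is no depth.
- ctrl.finish_job(): hands the job in; it is judged then, once.
The state is a dict: "clock": time; "qpos": joint angles; "qd": joint speeds; "tau": joint torques, N m; "eef_pos": TCP position; "tool_rot": TCP orientation; "force": force on the tool from outside, world axes, zero at the start; "torque": the same for the moment, N m; "width": finger opening in mm; "gripper_force": force on a finger pad.
Only numpy, scipy, OpenCV 4.12 (cv2) and the standard library are available. Lean on these libraries where they do the work, as an engineer would, in place of code of your own. Each camera call takes 0.05 s, during which the arm holds its last target. There are 200 camera calls.

### The job

Something has been left lying inside the open frame of the laser engraver, where the laser works. Push the red stop button down until it latches, then take that one thing out and put it where it belongs - a tool into the blue tool tray, a piece of timber into the wooden offcut box - and leave everything else where it is. Then slide the gantry fully home to the right-hand end and turn the stop button clockwise so that it springs up again.

Things in the scene. Friction and masses are not known exactly. Their poses are not given: they have to be found in the camera images.
- engraver: Laser engraver, fixed: open frame of aluminium profiles, 210 mm along its x, 370 mm along y; origin on the bench at its middle; at yaw 0 x points away from the robot, y to its left. Profiles 20 mm wide, tops at 55 mm (corners 58); bare bench inside, x +-85, y +-165 mm. A black housing, 66 mm square, 54 mm high, at its front left corner (x -90, y 176 mm) carries the stop button
- bed (a point): the middle of the bed (the bench inside the frame), same as the engraver's origin (z = 0, the level things lie on)
- stop_push (a joint): travel of the red stop button, m: 0 up, 0.0095 hard bottom. Pressing it straight down against its spring takes 1.5 N at first, up to about 7 N on the way, so press to the hard bottom with 10 to 15 N; past 0.008 a tooth snaps in and on letting go it stays down at about 0.0075. Only turning it frees it
- stop_turn (a joint): turn of the button's head, rad: 0 at rest, positive clockwise seen from above, stop at 1.0. A weak spring (about 0.03 N m) turns it back. With the button latched, turned 0.8 or more the tooth is free and the button springs up as soon as the fingers let it
- stop_top (a point): centre of the top of the button's red mushroom head (vertical axis; moves with it). Head diameter 39 mm; its upright gripping band lies 6 to 18 mm below the top. The yellow collar under it (diameter 53 mm) is 30 mm below the top when the button is up, 22 mm when latched; around it the housing is lower still
- gantry (a joint): position of the gantry along the rails, m: 0 fully home at the right-hand (-y) end of the engraver, up to 0.255 at the left; moves along the engraver's y with about 2 N of friction and stays where it is left
- gantry_bar (a point): top of the gantry's bar, 45 mm in front of the engraver's middle, a clear place to push. The bar, 20 mm wide along y, 204 mm long along x, spans the bed at heights 61 to 83 mm. The laser head hangs on its left (+y) face, 75 mm behind this point (engraver x 12..48 mm), up to 111 mm high, standing out 46 mm from the bar's middle
- tape_measure: yellow tape measure, a tool, standing 67 mm high, 36 mm thick along its x (centred), 66 mm along its y (from -27 to 39 mm); origin on its underside
- hole_saw: red hole saw, a tool: upright cup of 51 mm diameter and 40 mm height, with a thin arbor above up to 76 mm; origin under its centre
- timber_short: offcut of timber, 55 mm along its x, 90 mm along its y, 35 mm high; origin under its centre
- timber_thick: offcut of timber, 45 mm along its x, 70 mm along its y, 45 mm high; origin under its centre
- tool_tray: Blue steel tool tray. Fixed; outside 180 mm along its x, 150 mm along its y; origin under its centre on the bench, z up. Floor 10 mm above the bench, walls 3 mm thick, rim 39 mm high. It and the offcut box stand left and right of the engraver, either way round
- offcut_box: Open box of light timber slats. Fixed; outside 180 mm along its x, 150 mm along its y; origin under its centre on the bench, z up. Floor 10 mm above the bench, walls 7 mm thick and 54 mm high, 12 mm square posts in the inner corners up to 56 mm

How it is judged:
By the outcome, as a careful person would: the job done as asked, in the order asked, and still so for the second after the job is handed in, with the robot touching nothing.
It also fails if it takes over 72 s, if anything falls off the work surface, if the arm or the gripper's body presses on something with over 40 N, if the wrist force passes 120 N, or if a joint passes its speed limit or range.

## Working session

There is one attempt and no reset: what is moved stays moved. The work goes in short steps, Python scripts to look and compute and a tool call to move; the robot and the scene stay as the last step left them, time stands still between calls to the robot, and variables do not carry over. Pictures are saved under pics/ and viewed, at most 10 in all, crops included, and the job is handed in when it is done.

Besides the shell and the picture viewer there is one more tool, called after "Request:" in YAML: its name, and indented under it one key for each argument. drive_tool: Moves the arm, as the interface text tells. Its arguments: {"type":"object","properties":{"motion":{"type":"array"}},"required":["motion"]}

```bash
mkdir -p pics; cat > h.py <<'E'
import numpy as np, cv2
from cell import monitor, cams, ctrl
def ray(im,u,v):
    R=np.array(im["R"]);t=np.array(im["t"]);K=np.array(im["K"])
    return -R.T@t, R.T@np.linalg.inv(K)@np.array([u,v,1.])
def onz(im,u,v,z):
    o,d=ray(im,u,v); return o+d*(z-o[2])/d[2]
def tri(a,pa,b,pb):
    o1,d1=ray(a,*pa);o2,d2=ray(b,*pb)
    s=np.linalg.lstsq(np.c_[d1,-d2],o2-o1,rcond=None)[0]
    p,q=o1+d1*s[0],o2+d2*s[1]; return (p+q)/2,np.linalg.norm(p-q)
def proj(im,X):
    p=np.array(im["K"])@(np.array(im["R"])@np.array(X,float)+np.array(im["t"])); return p[:2]/p[2]
E
python3 - <<'E'
from h import *
import pickle
for n in("side","top"):
    im=cams.get_image(n); pickle.dump(im,open(n+"0.pkl","wb")); cv2.imwrite(f"pics/{n}0.png",im["color"])
    print(n,-np.array(im["R"]).T@im["t"],np.round(im["K"],1).tolist(),np.round(im["R"],2).tolist())
s=monitor.read_state();print(s)
E
```

```text
side [ 431.49849734 -924.86369489  840.44519829] [[405.3, 0.0, 275.0], [0.0, 405.3, 208.6], [0.0, 0.0, 1.0]] [[1.0, -0.1, -0.01], [-0.07, -0.6, -0.79], [0.07, 0.79, -0.61]]
top [ 417.84204042   32.86265069 1333.73510371] [[479.9, 0.0, 269.4], [0.0, 479.9, 207.7], [0.0, 0.0, 1.0]] [[-0.03, -1.0, -0.01], [-1.0, 0.03, -0.09], [0.09, 0.01, -1.0]]
{'clock': 0.1, 'qpos': array([-1.36880743,  0.62923286,  0.03846137,  1.51826337, -0.02695684,
        0.99633237, -0.02000101]), 'qd': array([-0.0007773 , -0.00292243,  0.00100737, -0.00345136, -0.00037374,
       -0.00085356, -0.00054029]), 'tau': array([ 2.94685255e-03, -5.64525747e+01,  1.23024199e+00, -1.93970847e+01,
        1.12359787e-02,  5.39257249e-03, -2.56507502e-05]), 'eef_pos': array([171.83207809, 626.28878219, 230.49632843]), 'tool_rot': array([-3.13987603e+00,  6.23412259e-05,  2.87381295e+00]), 'force': array([0.19377509, 0.59447114, 0.40792206]), 'torque': array([-0.06442418, -0.00046228, -0.01173331]), 'gripper_force': 0.0, 'width': 85.34524020623248}
```

View pics/side0.png

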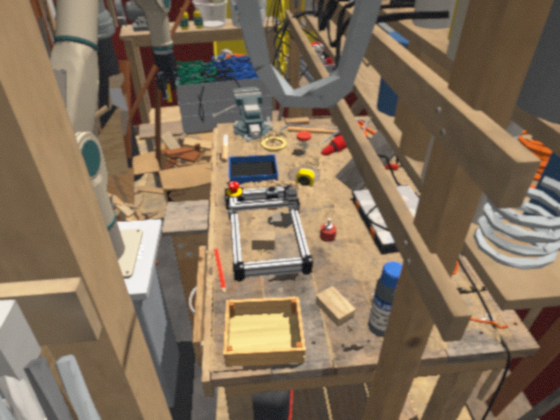

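View pics/top0.png

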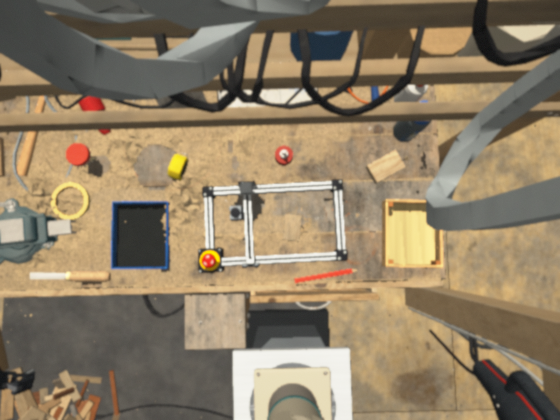

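Side view: a timber block lies inside the frame at about (263,241). The button is at (235,187), the offcut box is on the right at (263,330), and the blue tray is on the left. In the top view the button is at (209,260) and the gantry bar is near column 249. I'll zoom in next.

```bash
python3 - <<'E'
from h import *
import pickle
s,t=[pickle.load(open(n+"0.pkl","rb")) for n in("side","top")]
a=cv2.resize(s["color"][170:370,200:360],None,fx=3,fy=3,interpolation=2)
b=cv2.resize(t["color"][170:280,195:360],None,fx=4.8,fy=4.8,interpolation=2)
cv2.imwrite("pics/sc.png",a);cv2.imwrite("pics/tc.png",b)
# tops: engraver origin and corners from top image at z=58
for n,p in dict(BL=(208,190),BR=(338,185),FR=(342,256)).items(): print(n,onz(t,*p,57))
# button red
for n,im,roi in(("side",s,(220,175,30,25)),("top",t,(190,240,40,40))):
    x,y,w,h=roi;c=im["color"][y:y+h,x:x+w];hsv=cv2.cvtColor(c,cv2.COLOR_BGR2HSV)
    m=((hsv[...,0]<8)|(hsv[...,0]>172))&(hsv[...,1]>150)&(hsv[...,2]>80)
    v,u=np.nonzero(m);print(n,m.sum(),u.mean()+x,v.mean()+y,u.min()+x,u.max()+x,v.min()+y,v.max()+y)
E
```

```text
BL [586.01035707 210.57384813  57.        ]
BR [ 589.90559961 -138.27546704   57.        ]
FR [ 400.55848704 -141.50898808   57.        ]
side 68 233.19117647058823 186.19117647058823 228 238 181 191
top 89 208.57303370786516 260.7191011235955 203 214 255 266
```

View pics/sc.png

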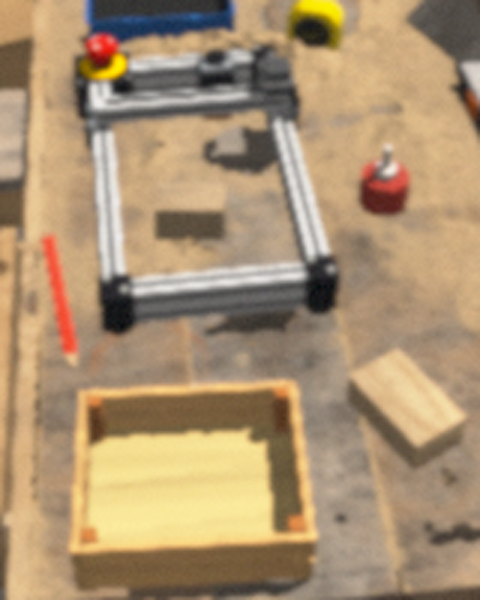

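View pics/tc.png

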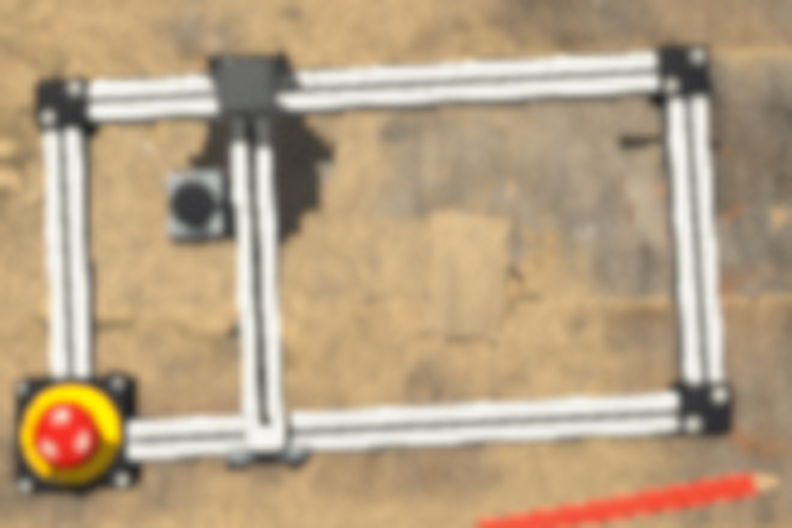

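The top crop shows the block at u≈425–507, v≈212–338 in crop pixels. Its long side runs along x and it is about 45 by 70 mm, so it is timber_thick. The bar is at column ≈258 and the button at (65,432). Side crop: block top face at (157–224, 185–212).

```bash
python3 - <<'E'
from h import *
import pickle
s,t=[pickle.load(open(n+"0.pkl","rb")) for n in("side","top")]
np.set_printoptions(precision=1,suppress=True)
T=lambda p:((p[0]+.5)/4.8-.5+195,(p[1]+.5)/4.8-.5+170)
S=lambda p:((p[0]+.5)/3-.5+200,(p[1]+.5)/3-.5+170)
tt=[(433,212),(507,212),(500,338),(425,335)] # BL BR FR FL
ss=[(159,184),(226,184),(222,213),(157,211)]
ss=[(159,184),(159,211)]
P=[onz(t,*T(p),45) for p in tt]; print(np.array(P),np.mean(P,0))
for i in range(4): print(np.linalg.norm(P[i]-P[(i+1)%4]))
# side: FL(top back-left img)=low x,high y=(160,184); BL=(226,184); BR=(224,213);FR=(157,211)
sd=[(226,184),(224,213),(157,211),(160,184)]
for a,b in zip(tt,sd): print("blk",*tri(t,T(a),s,S(b)))
print("button",*tri(t,(208.6,260.7),s,(233.2,186.2)))
for z in(70,85,90): print(onz(t,208.6,260.7,z),onz(s,233.2,186.2,z))
c=dict(BL=((62,103),(272,100)),BR=((684,70),(320,272)),FR=((705,408),(117,292)))
for k,(a,b) in c.items(): print(k,onz(t,*T(a),57),*tri(t,T(a),s,S(b)))
print("bar",onz(t,*T((250,150)),83),onz(t,*T((265,420)),83))
# box corners top view
tb=[(385,200),(438,201),(442,267),(386,267)]
Q=[onz(t,*p,54) for p in tb];print("box",np.array(Q),np.mean(Q,0))
sb=[(200+80/3,170+392/3),(200+298/3,170+383/3),(200+315/3,170+540/3),(200+72/3,170+548/3)]
Q=[onz(s,*p,54) for p in sb];print("box side",np.array(Q),np.mean(Q,0))
E
```

```text
[[517.4   6.   45. ]
 [516.3 -35.4  45. ]
 [445.9 -29.3  45. ]
 [448.7  12.5  45. ]] [482.1 -11.6  45. ]
41.480044967877745
70.64179739996771
41.867230581418674
69.02655288411741
blk [517.5   5.9  39.8] 0.5742562244776165
blk [513.9 -35.7  38.4] 5.701872555784378
blk [445.8 -29.5  41.7] 0.3931439094259083
blk [449.8  12.4  40.4] 2.0649753966117763
button [397.2 209.1  75.6] 0.5640677597514107
[397.4 209.9  70. ] [396.7 217.3  70. ]
[397.7 207.8  85. ] [397.4 195.1  85. ]
[397.8 207.1  90. ] [397.6 187.7  90. ]
BL [583.2 211.9  57. ] [593.2 222.8 -21. ] 0.06599728537206784
BR [ 592.2 -136.    57. ] [ 591.5 -137.    48.6] 3.536602278538532
FR [ 404.3 -140.3   57. ] [ 403.9 -141.6   47.6] 0.6048097441834454
bar [551.1 105.8  83. ] [404.2 100.8  83. ]
box [[ 546.4 -262.5   54. ]
 [ 539.9 -403.3   54. ]
 [ 364.9 -403.8   54. ]
 [ 368.7 -256.7   54. ]] [ 455.  -331.6   54. ]
box side [[ 371.1 -259.9   54. ]
 [ 550.5 -269.7   54. ]
 [ 541.3 -416.1   54. ]
 [ 364.5 -404.1   54. ]] [ 456.9 -337.5   54. ]
```

Request:
drive_tool:
  motion:
    - {"fingers": 0,"linear": [-0.0273,-0.0285,0.008],"twist": 0}
    - {"fingers": 0,"linear": [-0.0273,-0.0285,0.008],"twist": 0}
    - {"fingers": 0,"linear": [-0.0273,-0.0285,0.008],"twist": 0}
    - {"fingers": 0,"linear": [-0.0273,-0.0285,0.008],"twist": 0}
    - {"fingers": 0,"linear": [-0.0273,-0.0285,0.008],"twist": 0}

```text
clock: 0.52
eef_pos: [266.3, 451.4, 190.8]
tool_rot: [-3.141, 0.0, 2.874]
force: [0.7, -0.4, -0.2]
width: 25.6
gripper_force: 0.0
```

Request:
drive_tool:
  motion:
    - {"fingers": 0,"linear": [-0.0273,-0.0285,0.008],"twist": 0}
    - {"fingers": 0,"linear": [-0.0273,-0.0285,0.008],"twist": 0}
    - {"fingers": 0,"linear": [-0.0273,-0.0285,0.008],"twist": 0}
    - {"fingers": 0,"linear": [-0.0273,-0.0285,0.008],"twist": 0}
    - {"fingers": 0,"linear": [-0.0273,-0.0285,0.008],"twist": 0}

```text
clock: 0.93
eef_pos: [360.2, 278.0, 150.9]
tool_rot: [-3.141, -0.0, 2.874]
force: [0.0, -0.1, -1.2]
width: 0.1
gripper_force: 0.0
```

Request:
drive_tool:
  motion:
    - {"fingers": 0,"linear": [-0.0273,-0.0285,0.005],"twist": 0}
    - {"fingers": 0,"linear": [-0.0273,-0.0285,0.005],"twist": 0}
    - {"fingers": 0,"linear": [0,0,0],"twist": 0}
    - {"fingers": 0,"linear": [0,0,0],"twist": 0}
    - {"fingers": 0,"linear": [0,0,0],"twist": 0}

```text
clock: 1.35
eef_pos: [397.3, 210.5, 141.2]
tool_rot: [3.141, -0.001, 2.873]
force: [0.1, 1.0, -0.0]
width: -0.2
gripper_force: 0.0
```

Request:
drive_tool:
  motion:
    - {"fingers": 0,"linear": [-0.001,-0.0015,0.02],"twist": 0}
    - {"fingers": 0,"linear": [0,0,0.016],"twist": 0}
    - {"fingers": 0,"linear": [0,0,0.004],"twist": 0}
    - {"fingers": 0,"linear": [0,0,0],"twist": 0}

```text
clock: 1.68
eef_pos: [396.5, 209.8, 100.5]
tool_rot: [-3.14, -0.002, 2.877]
force: [0.9, 0.3, 0.5]
width: 0.4
gripper_force: 0.0
```

Request:
drive_tool:
  motion:
    - {"fingers": 0,"linear": [0,0,0.003],"twist": 0}
    - {"fingers": 0,"linear": [0,0,0.003],"twist": 0}
    - {"fingers": 0,"linear": [0,0,0],"twist": 0}

```text
clock: 1.93
eef_pos: [398.0, 209.2, 95.5]
tool_rot: [3.141, 0.0, 2.875]
force: [-0.5, 0.7, -1.4]
width: 0.4
gripper_force: 0.0
```

Request:
drive_tool:
  motion:
    - {"fingers": 0,"linear": [0,0,0.002],"twist": 0}
    - {"fingers": 0,"linear": [0,0,0.002],"twist": 0}
    - {"fingers": 0,"linear": [0,0,0],"twist": 0}

```text
clock: 2.18
eef_pos: [398.0, 208.6, 91.2]
tool_rot: [3.142, -0.0, 2.874]
force: [0.1, -0.1, 0.5]
width: -0.1
gripper_force: 0.0
```

Request:
drive_tool:
  motion:
    - {"fingers": 0,"linear": [0,0,0.002],"twist": 0}
    - {"fingers": 0,"linear": [0,0,0.002],"twist": 0}
    - {"fingers": 0,"linear": [0,0,0],"twist": 0}

```text
clock: 2.43
eef_pos: [398.1, 208.7, 87.1]
tool_rot: [3.141, 0.0, 2.874]
force: [-0.7, 0.8, 0.9]
width: -0.4
gripper_force: 0.5
```

Request:
drive_tool:
  motion:
    - {"fingers": 0,"linear": [0,0,0.002],"twist": 0}
    - {"fingers": 0,"linear": [0,0,0.001],"twist": 0}
    - {"fingers": 0,"linear": [0,0,0],"twist": 0}

```text
clock: 2.68
eef_pos: [398.1, 208.7, 84.3]
tool_rot: [3.141, 0.0, 2.874]
force: [-0.4, -0.0, 2.1]
width: 0.0
gripper_force: 1.2
```

Request:
drive_tool:
  motion:
    - {"fingers": 0,"linear": [0,0,0.002],"twist": 0}
    - {"fingers": 0,"linear": [0,0,0.001],"twist": 0}
    - {"fingers": 0,"linear": [0,0,0],"twist": 0}

```text
clock: 2.93
eef_pos: [397.8, 208.6, 81.0]
tool_rot: [-3.141, -0.0, 2.874]
force: [0.9, -0.0, 0.9]
width: 0.0
gripper_force: 0.0
```

Request:
drive_tool:
  motion:
    - {"fingers": 0,"linear": [0,0,0.002],"twist": 0}
    - {"fingers": 0,"linear": [0,0,0.001],"twist": 0}
    - {"fingers": 0,"linear": [0,0,0],"twist": 0}

```text
clock: 3.18
eef_pos: [397.9, 208.6, 78.1]
tool_rot: [-3.141, -0.0, 2.874]
force: [0.7, -1.0, 3.6]
width: 0.3
gripper_force: 1.7
```

Request:
drive_tool:
  motion:
    - {"fingers": 0,"linear": [0,0,0.001],"twist": 0}
    - {"fingers": 0,"linear": [0,0,0.001],"twist": 0}
    - {"fingers": 0,"linear": [0,0,0],"twist": 0}

```text
clock: 3.43
eef_pos: [398.0, 208.7, 77.7]
tool_rot: [3.141, 0.001, 2.874]
force: [-3.3, -0.5, 21.6]
width: 0.2
gripper_force: 10.9
```

Request:
drive_tool:
  motion:
    - {"fingers": 0,"linear": [0,0,0],"twist": 0}
    - {"fingers": 0,"linear": [0,0,-0.02],"twist": 0}
    - {"fingers": 0.7,"linear": [0,0,-0.03],"twist": 0}
    - {"fingers": 0.7,"linear": [-0.03,0,-0.02],"twist": 0}
    - {"fingers": 0.7,"linear": [0,-0.03,0],"twist": 0}

```text
clock: 3.85
eef_pos: [429.3, 178.0, 150.6]
tool_rot: [3.128, 0.015, 2.878]
force: [3.4, -0.0, 0.4]
width: 35.8
gripper_force: 0.0
```

```bash
python3 - <<'E'
from h import *
import pickle
s0,t0=[pickle.load(open(n+"0.pkl","rb")) for n in("side","top")]
s,t=cams.get_image("side"),cams.get_image("top")
for n,im,roi in(("side",s,(220,175,30,25)),("top",t,(190,240,40,40))):
    x,y,w,h=roi;c=im["color"][y:y+h,x:x+w];hsv=cv2.cvtColor(c,cv2.COLOR_BGR2HSV)
    m=((hsv[...,0]<8)|(hsv[...,0]>172))&(hsv[...,1]>150)&(hsv[...,2]>80)
    v,u=np.nonzero(m)
    if len(v):print(n,m.sum(),u.mean()+x,v.mean()+y,u.min()+x,u.max()+x,v.min()+y,v.max()+y)
c=lambda i:cv2.resize(i["color"][160:220,200:280],None,fx=5,fy=5,interpolation=2)
d=lambda i:cv2.resize(i["color"][220:280,190:270],None,fx=5,fy=5,interpolation=2)
cv2.imwrite("pics/b1.png",np.vstack([np.hstack([c(s0),c(s)]),np.hstack([d(t0),d(t)])]))
E
```

```text
side 61 233.327868852459 187.36065573770492 229 239 183 191
```

View pics/b1.png

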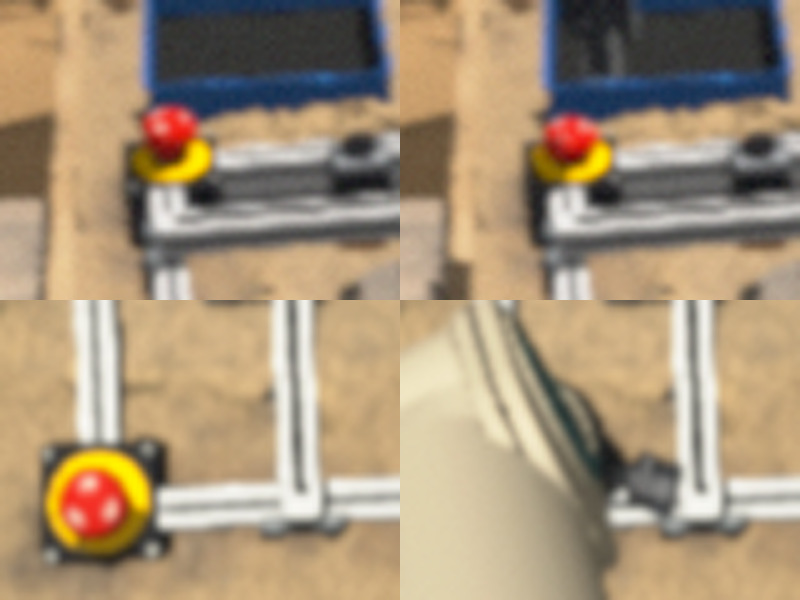

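The side view shows the button head about 2 px lower and close to its collar, so it has latched. Next I go to the block.

Request:
drive_tool:
  motion:
    - {"fingers": 1,"linear": [-0.02,-0.0339,0],"twist": 0}
    - {"fingers": 1,"linear": [-0.02,-0.0339,0],"twist": 0}
    - {"fingers": 1,"linear": [-0.02,-0.0339,0],"twist": 0}
    - {"fingers": 1,"linear": [-0.02,-0.0339,0],"twist": 0}
    - {"fingers": 1,"linear": [-0.02,-0.0339,0],"twist": 0}

```text
clock: 4.37
eef_pos: [470.5, -19.6, 146.0]
tool_rot: [3.141, -0.001, 2.875]
force: [1.3, 0.6, -0.5]
width: 85.4
gripper_force: 0.0
```

Request:
drive_tool:
  motion:
    - {"fingers": 1,"linear": [0,0,0.025],"twist": -0.085}
    - {"fingers": 1,"linear": [0,0,0.025],"twist": -0.085}
    - {"fingers": 1,"linear": [0,0,0.02],"twist": 0}
    - {"fingers": 1,"linear": [0,0,0],"twist": 0}
    - {"fingers": 1,"linear": [0,0,0],"twist": 0}

```text
clock: 4.78
eef_pos: [469.6, -17.9, 75.5]
tool_rot: [-3.142, -0.003, 3.044]
force: [-0.6, -0.3, -0.3]
width: 85.3
gripper_force: 0.0
```

```bash
python3 - <<'E'
from h import *
s,t=cams.get_image("side"),cams.get_image("top")
a=cv2.resize(s["color"][180:300,200:330],None,fx=4,fy=4,interpolation=2)[:480]
b=cv2.resize(t["color"][170:290,270:340],None,fx=4,fy=4,interpolation=2)
cv2.imwrite("pics/g1.png",np.hstack([a,b]))
st=monitor.read_state();print(st["eef_pos"],st["tool_rot"],st["qpos"])
E
```

```text
[471.05771465 -17.77542699  77.00451841] [3.14137527e+00 9.63094278e-04 3.04406191e+00] [ 0.02793042  0.64148856 -0.07237012  2.13581605  0.12061869  0.36699599
  1.33056222]
```

View pics/g1.png

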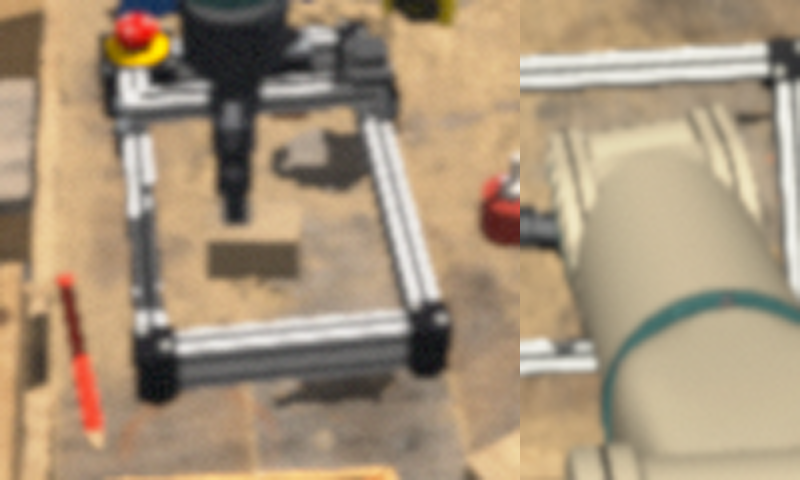

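The side view shows the finger about 11 mm nearer the robot than the block's middle, which agrees with the state. I'll shift and then descend.

Request:
drive_tool:
  motion:
    - {"fingers": 1,"linear": [-0.0104,0.007,0],"twist": 0}
    - {"fingers": 1,"linear": [0,0,0.03],"twist": 0}
    - {"fingers": 1,"linear": [0,0,0.02],"twist": 0}
    - {"fingers": 1,"linear": [0,0,0.01],"twist": 0}
    - {"fingers": 1,"linear": [0,0,0.007],"twist": 0}

```text
clock: 5.3
eef_pos: [481.8, -11.8, 9.3]
tool_rot: [-3.141, -0.0, 3.044]
force: [-0.4, -0.5, -0.2]
width: 85.8
gripper_force: 0.0
```

Request:
drive_tool:
  motion:
    - {"fingers": 0,"linear": [0,0,0],"twist": 0}
    - {"fingers": 0,"linear": [0,0,0],"twist": 0}
    - {"fingers": 0,"linear": [0,0,0],"twist": 0}
    - {"fingers": 0,"linear": [0,0,0],"twist": 0}
    - {"fingers": 0,"linear": [0,0,0],"twist": 0}

```text
clock: 5.72
eef_pos: [482.5, -12.2, 10.7]
tool_rot: [3.141, 0.002, 3.044]
force: [-1.1, -0.4, 5.6]
width: 44.3
gripper_force: 60.8
```

Request:
drive_tool:
  motion:
    - {"fingers": 0,"linear": [0,0,0],"twist": 0}
    - {"fingers": 0,"linear": [0,0,0],"twist": 0}
    - {"fingers": 0,"linear": [0,0,0],"twist": 0}

```text
clock: 5.97
eef_pos: [482.5, -12.2, 10.7]
tool_rot: [3.141, 0.002, 3.043]
force: [-0.1, 0.0, 4.8]
width: 44.1
gripper_force: 60.8
```

Width 44 mm with 61 N of grip, so this is timber_thick. Lift and carry it.

Request:
drive_tool:
  motion:
    - {"fingers": 0,"linear": [0,0,-0.01],"twist": 0}
    - {"fingers": 0,"linear": [0,0,-0.025],"twist": 0}
    - {"fingers": 0,"linear": [0,0,-0.03],"twist": 0}
    - {"fingers": 0,"linear": [0,0,-0.03],"twist": 0}
    - {"fingers": 0,"linear": [0,0,-0.02],"twist": 0}

```text
clock: 6.38
eef_pos: [482.4, -12.2, 127.8]
tool_rot: [3.141, 0.003, 3.044]
force: [-0.4, 0.6, -1.1]
width: 44.4
gripper_force: 60.8
```

Request:
drive_tool:
  motion:
    - {"fingers": 0,"linear": [-0.0004,-0.02,0],"twist": 0}
    - {"fingers": 0,"linear": [-0.0004,-0.03,0],"twist": 0}
    - {"fingers": 0,"linear": [-0.0004,-0.03,0],"twist": 0}
    - {"fingers": 0,"linear": [-0.0004,-0.03,0],"twist": 0}
    - {"fingers": 0,"linear": [-0.0004,-0.03,0],"twist": 0}

```text
clock: 6.8
eef_pos: [469.7, -153.1, 125.7]
tool_rot: [-3.141, 0.001, 3.044]
force: [0.5, 1.0, -0.8]
width: 44.5
gripper_force: 60.8
```

Request:
drive_tool:
  motion:
    - {"fingers": 0,"linear": [-0.0004,-0.03,0],"twist": 0}
    - {"fingers": 0,"linear": [-0.0004,-0.03,0],"twist": 0}
    - {"fingers": 0,"linear": [-0.0004,-0.03,0],"twist": 0}
    - {"fingers": 0,"linear": [-0.0004,-0.03,0],"twist": 0}
    - {"fingers": 0,"linear": [-0.0004,-0.03,0],"twist": 0}

```text
clock: 7.22
eef_pos: [456.8, -302.8, 125.6]
tool_rot: [-3.141, 0.0, 3.044]
force: [0.6, 0.5, -1.7]
width: 44.1
gripper_force: 60.8
```

Request:
drive_tool:
  motion:
    - {"fingers": 0,"linear": [-0.0004,-0.02,0],"twist": 0}
    - {"fingers": 0,"linear": [-0.0004,-0.013,0],"twist": 0}
    - {"fingers": 0,"linear": [0,0,0],"twist": 0}
    - {"fingers": 0,"linear": [0,0,0],"twist": 0}

```text
clock: 7.55
eef_pos: [454.8, -333.5, 124.8]
tool_rot: [3.141, -0.0, 3.043]
force: [0.0, 0.7, -1.2]
width: 44.5
gripper_force: 60.8
```

```bash
python3 - <<'E'
from h import *
s=cams.get_image("side")
a=cv2.resize(s["color"][170:370,200:360],None,fx=3,fy=3,interpolation=2)
cv2.imwrite("pics/p1.png",a)
st=monitor.read_state();print(st["eef_pos"],st["tool_rot"],st["width"],st["gripper_force"],st["force"])
for X in([456,-334,110],[456,-334,10]): p=proj(s,X); print((p-[200,170])*3)
E
```

```text
[ 455.15294142 -332.24772541  124.6661027 ] [ 3.14017053e+00 -3.22882274e-04  3.04519421e+00] 44.275053703425996 60.82000136375427 [ 0.24563092  0.69296924 -0.65527791]
[187.97363542 410.88127057]
[191.3945646  491.63319865]
```

View pics/p1.png

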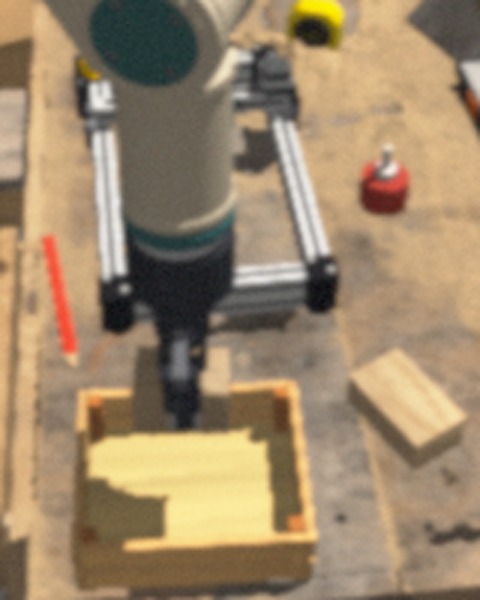

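The view shows the block held above the middle of the box. I'll lower it and release.

Request:
drive_tool:
  motion:
    - {"fingers": 0,"linear": [0,0,0.03],"twist": 0}
    - {"fingers": 0,"linear": [0,0,0.03],"twist": 0}
    - {"fingers": 0,"linear": [0,0,0.025],"twist": 0}
    - {"fingers": 0,"linear": [0,0,0.01],"twist": 0}
    - {"fingers": 0,"linear": [0,0,0.007],"twist": 0}

```text
clock: 8.02
eef_pos: [454.8, -331.5, 21.2]
tool_rot: [3.139, -0.002, 3.047]
force: [-0.6, -0.0, -0.6]
width: 44.7
gripper_force: 60.8
```

Request:
drive_tool:
  motion:
    - {"fingers": 0,"linear": [0,0,0],"twist": 0}
    - {"fingers": 0.72,"linear": [0,0,0],"twist": 0}
    - {"fingers": 0.72,"linear": [0,0,0],"twist": 0}
    - {"fingers": 0.72,"linear": [0,0,0],"twist": 0}
    - {"fingers": 0.72,"linear": [0,0,0],"twist": 0}

```text
clock: 8.43
eef_pos: [455.4, -334.5, 23.3]
tool_rot: [-3.141, 0.001, 3.044]
force: [-0.6, 0.3, -0.2]
width: 61.2
gripper_force: 0.0
```

Request:
drive_tool:
  motion:
    - {"fingers": 0.72,"linear": [0,0,-0.01],"twist": 0}
    - {"fingers": 0.72,"linear": [0,0,-0.03],"twist": 0}
    - {"fingers": 0.72,"linear": [0,0,-0.04],"twist": 0}
    - {"fingers": 0.72,"linear": [0,0,-0.03],"twist": 0}
    - {"fingers": 0,"linear": [0,0,0],"twist": 0}

```text
clock: 8.85
eef_pos: [458.5, -336.4, 139.3]
tool_rot: [-3.136, 0.01, 3.043]
force: [0.3, 0.2, 0.1]
width: 50.8
gripper_force: 0.0
```

```bash
python3 - <<'E'
from h import *
s=cams.get_image("side")
a=cv2.resize(s["color"][170:370,200:360],None,fx=3,fy=3,interpolation=2)
cv2.imwrite("pics/p2.png",a)
st=monitor.read_state();print(st["eef_pos"],st["tool_rot"])
E
```

```text
[ 457.14813928 -335.72529783  136.67044488] [-3.13765105  0.00698935  3.04334041]
```

View pics/p2.png

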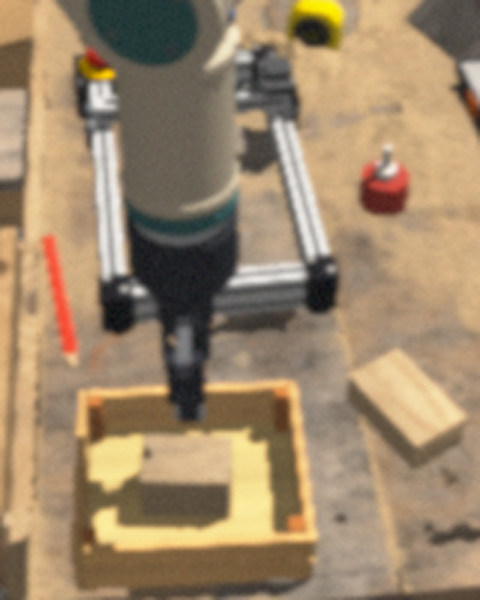

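The block sits in the box. Now I go to the left side of the gantry bar.

Request:
drive_tool:
  motion:
    - {"fingers": 0,"linear": [0.0044,0.03,0],"twist": 0}
    - {"fingers": 0,"linear": [0.0044,0.037,0],"twist": 0}
    - {"fingers": 0,"linear": [0.0044,0.037,0],"twist": 0}
    - {"fingers": 0,"linear": [0.0044,0.037,0],"twist": 0}
    - {"fingers": 0,"linear": [0.0044,0.037,0],"twist": 0}

```text
clock: 9.32
eef_pos: [449.3, -153.2, 132.0]
tool_rot: [3.141, -0.001, 3.043]
force: [0.4, 0.8, -0.4]
width: -0.2
gripper_force: 0.0
```

Request:
drive_tool:
  motion:
    - {"fingers": 0,"linear": [0.0044,0.037,0],"twist": 0}
    - {"fingers": 0,"linear": [0.0044,0.037,0],"twist": 0}
    - {"fingers": 0,"linear": [0.0044,0.037,0],"twist": 0}
    - {"fingers": 0,"linear": [0.0044,0.037,0],"twist": 0}
    - {"fingers": 0,"linear": [0.0044,0.037,0],"twist": 0}

```text
clock: 9.73
eef_pos: [445.5, 32.9, 132.1]
tool_rot: [-3.141, -0.001, 3.043]
force: [0.5, 0.2, 0.3]
width: -0.1
gripper_force: 0.0
```

Request:
drive_tool:
  motion:
    - {"fingers": 0,"linear": [0.0044,0.037,0],"twist": 0}
    - {"fingers": 0,"linear": [0.0044,0.037,0],"twist": 0}
    - {"fingers": 0,"linear": [0.0044,0.037,0],"twist": 0}
    - {"fingers": 0,"linear": [0,0.007,0],"twist": 0}
    - {"fingers": 0,"linear": [0,0,0],"twist": 0}

```text
clock: 10.15
eef_pos: [444.3, 153.7, 132.1]
tool_rot: [3.14, -0.001, 3.05]
force: [0.6, -0.2, -0.3]
width: -0.5
gripper_force: 0.0
```

Request:
drive_tool:
  motion:
    - {"fingers": 0,"linear": [0,0,0],"twist": 0}

```text
clock: 10.23
eef_pos: [444.3, 149.5, 132.0]
tool_rot: [-3.14, -0.001, 3.045]
force: [-0.1, -0.1, -0.3]
width: -0.2
gripper_force: 0.0
```

Request:
drive_tool:
  motion:
    - {"fingers": 0,"linear": [0,0,0.03],"twist": 0}
    - {"fingers": 0,"linear": [0,0,0.025],"twist": 0}
    - {"fingers": 0,"linear": [0,0,0.01],"twist": 0}
    - {"fingers": 0,"linear": [0,0,0],"twist": 0}

```text
clock: 10.57
eef_pos: [443.3, 147.4, 65.5]
tool_rot: [-3.138, -0.005, 3.041]
force: [-0.7, -0.2, 0.4]
width: 0.1
gripper_force: 0.0
```

Request:
drive_tool:
  motion:
    - {"fingers": 0,"linear": [-0.0009,-0.007,0],"twist": 0}
    - {"fingers": 0,"linear": [-0.0009,-0.007,0],"twist": 0}
    - {"fingers": 0,"linear": [-0.0009,-0.007,0],"twist": 0}
    - {"fingers": 0,"linear": [-0.0012,-0.01,0],"twist": 0}
    - {"fingers": 0,"linear": [-0.0019,-0.015,0],"twist": 0}

```text
clock: 10.98
eef_pos: [446.9, 104.8, 68.4]
tool_rot: [3.139, 0.002, 3.046]
force: [-0.1, 2.9, 2.0]
width: -0.2
gripper_force: 1.6
```

Request:
drive_tool:
  motion:
    - {"fingers": 0,"linear": [-0.0019,-0.015,0],"twist": 0}
    - {"fingers": 0,"linear": [-0.0019,-0.015,0],"twist": 0}
    - {"fingers": 0,"linear": [-0.0019,-0.015,0],"twist": 0}
    - {"fingers": 0,"linear": [-0.0019,-0.015,0],"twist": 0}
    - {"fingers": 0,"linear": [-0.0019,-0.015,0],"twist": 0}

```text
clock: 11.4
eef_pos: [448.9, 27.5, 68.3]
tool_rot: [3.14, 0.002, 3.044]
force: [-0.4, 3.7, 2.5]
width: -0.3
gripper_force: 1.6
```

Request:
drive_tool:
  motion:
    - {"fingers": 0,"linear": [-0.0019,-0.015,0],"twist": 0}
    - {"fingers": 0,"linear": [-0.0019,-0.015,0],"twist": 0}
    - {"fingers": 0,"linear": [-0.0019,-0.015,0],"twist": 0}
    - {"fingers": 0,"linear": [-0.0012,-0.01,0],"twist": 0}
    - {"fingers": 0,"linear": [-0.0007,-0.006,0],"twist": 0}

```text
clock: 11.82
eef_pos: [450.3, -35.0, 68.0]
tool_rot: [-3.141, 0.001, 3.042]
force: [0.4, 1.9, 1.0]
width: 0.0
gripper_force: 1.2
```

Request:
drive_tool:
  motion:
    - {"fingers": 0,"linear": [-0.0005,-0.004,0],"twist": 0}
    - {"fingers": 0,"linear": [-0.0005,-0.004,0],"twist": 0}
    - {"fingers": 0,"linear": [-0.0005,-0.004,0],"twist": 0}
    - {"fingers": 0,"linear": [-0.0005,-0.004,0],"twist": 0}

```text
clock: 12.15
eef_pos: [450.5, -49.0, 67.5]
tool_rot: [3.141, -0.0, 3.045]
force: [-1.1, 2.8, 1.2]
width: -0.3
gripper_force: 1.2
```

```bash
python3 - <<'E'
from h import *
s=cams.get_image("side")
cv2.imwrite("pics/q1.png",cv2.resize(s["color"][175:295,210:330],None,fx=5,fy=5,interpolation=2))
st=monitor.read_state();print(st["eef_pos"],st["force"],st["qpos"])
E
```

```text
[450.36506904 -50.17194903  67.36979117] [0.93145147 0.17694341 0.6325302 ] [ 0.1429944   0.6501319  -0.136846    2.18568147  0.26624214  0.32122535
  1.25335239]
```

View pics/q1.png

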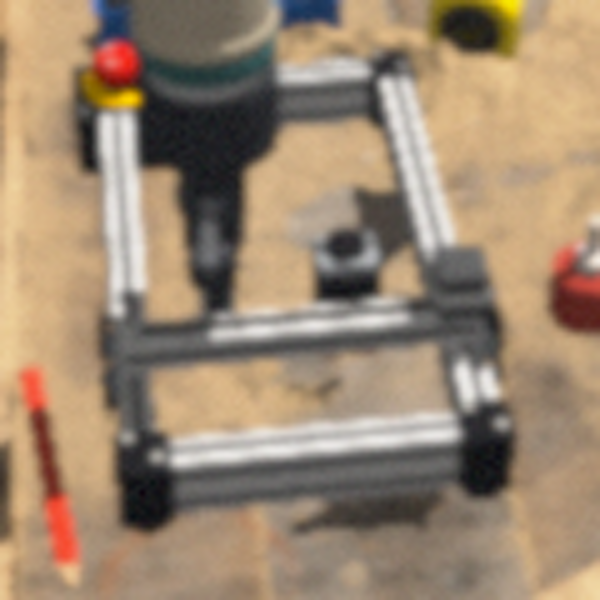

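The view shows the bar at row ~330 and the right-hand profile at ~440, so about 40 mm is left. The button's red head is still low, at row 187.4 of the full image. I keep pushing.

Request:
drive_tool:
  motion:
    - {"fingers": 0,"linear": [-0.0006,-0.005,0],"twist": 0}
    - {"fingers": 0,"linear": [-0.0006,-0.005,0],"twist": 0}
    - {"fingers": 0,"linear": [-0.0006,-0.005,0],"twist": 0}
    - {"fingers": 0,"linear": [-0.0004,-0.003,0],"twist": 0}

```text
clock: 12.53
eef_pos: [450.8, -68.3, 67.3]
tool_rot: [-3.141, -0.0, 3.043]
force: [1.2, 2.3, 1.2]
width: -0.1
gripper_force: 1.1
```

Request:
drive_tool:
  motion:
    - {"fingers": 0,"linear": [-0.0004,-0.003,0],"twist": 0}
    - {"fingers": 0,"linear": [-0.0004,-0.003,0],"twist": 0}
    - {"fingers": 0,"linear": [-0.0002,-0.002,0],"twist": 0}

```text
clock: 12.78
eef_pos: [451.0, -75.9, 67.3]
tool_rot: [-3.142, -0.0, 3.043]
force: [0.2, 1.7, 0.1]
width: -0.1
gripper_force: 1.1
```

Request:
drive_tool:
  motion:
    - {"fingers": 0,"linear": [-0.0003,-0.002,0],"twist": 0}
    - {"fingers": 0,"linear": [-0.0003,-0.002,0],"twist": 0}
    - {"fingers": 0,"linear": [0,-0.001,0],"twist": 0}

```text
clock: 13.03
eef_pos: [451.1, -80.8, 67.4]
tool_rot: [-3.142, -0.0, 3.044]
force: [1.7, 2.0, -0.1]
width: -0.4
gripper_force: 1.0
```

Request:
drive_tool:
  motion:
    - {"fingers": 0,"linear": [-0.0003,-0.002,0],"twist": 0}
    - {"fingers": 0,"linear": [-0.0003,-0.002,0],"twist": 0}
    - {"fingers": 0,"linear": [-0.0003,-0.002,0],"twist": 0}

```text
clock: 13.28
eef_pos: [451.2, -83.3, 67.3]
tool_rot: [3.138, -0.001, 3.047]
force: [-1.5, 15.3, 3.8]
width: -0.2
gripper_force: 8.0
```

Request:
drive_tool:
  motion:
    - {"fingers": 0,"linear": [-0.0003,-0.002,0],"twist": 0}
    - {"fingers": 0,"linear": [-0.0003,-0.002,0],"twist": 0}
    - {"fingers": 0,"linear": [0,0,0],"twist": 0}

```text
clock: 13.53
eef_pos: [451.2, -83.5, 67.4]
tool_rot: [3.134, -0.002, 3.051]
force: [-2.0, 20.0, 4.5]
width: 0.0
gripper_force: 10.4
```

The force rose to 20 N with no more travel, so the gantry is home. I back off, rise and go to the button.

Request:
drive_tool:
  motion:
    - {"fingers": 0,"linear": [0.001,0.01,0],"twist": 0}
    - {"fingers": 0,"linear": [0.001,0.01,0],"twist": 0}
    - {"fingers": 0,"linear": [0,0,-0.025],"twist": 0}
    - {"fingers": 0,"linear": [0,0,-0.03],"twist": 0}
    - {"fingers": 0,"linear": [0,0,-0.02],"twist": 0}

```text
clock: 13.95
eef_pos: [451.6, -71.0, 143.8]
tool_rot: [-3.141, -0.0, 3.043]
force: [1.3, 0.4, 0.5]
width: -0.3
gripper_force: 0.0
```

Request:
drive_tool:
  motion:
    - {"fingers": 0.8,"linear": [0.0099,0.0335,0],"twist": 0}
    - {"fingers": 0.8,"linear": [0.0099,0.0335,0],"twist": 0}
    - {"fingers": 0.8,"linear": [0.0099,0.0335,0],"twist": 0}
    - {"fingers": 0.8,"linear": [0.0099,0.0335,0],"twist": 0}
    - {"fingers": 0.8,"linear": [0.0099,0.0335,0],"twist": 0}

```text
clock: 14.37
eef_pos: [418.3, 101.5, 142.5]
tool_rot: [-3.14, 0.0, 3.042]
force: [0.8, 0.6, 0.4]
width: 60.4
gripper_force: 0.0
```

Request:
drive_tool:
  motion:
    - {"fingers": 0.8,"linear": [0.0099,0.0335,0],"twist": 0}
    - {"fingers": 0.8,"linear": [0.0099,0.0335,0],"twist": 0}
    - {"fingers": 0.8,"linear": [0.0099,0.0335,0],"twist": 0}
    - {"fingers": 0.8,"linear": [0,0,0],"twist": 0}
    - {"fingers": 0.8,"linear": [0,0,0],"twist": 0}

```text
clock: 14.78
eef_pos: [398.5, 205.6, 142.4]
tool_rot: [-3.141, 0.0, 3.048]
force: [0.7, -0.9, 0.1]
width: 68.5
gripper_force: 0.0
```

```bash
python3 - <<'E'
from h import *
st=monitor.read_state();print(st["eef_pos"],st["tool_rot"],st["qpos"],st["width"])
E
```

```text
[398.52960726 205.59891363 142.37617836] [-3.14144308e+00  8.09592199e-05  3.04810188e+00] [-0.41459868  0.4983606  -0.17402496  2.14674272  0.17097908  0.50910784
  0.75985434] 68.46491944588958
```

Request:
drive_tool:
  motion:
    - {"fingers": 0.8,"linear": [0.0004,0.0031,0.03],"twist": 0}
    - {"fingers": 0.8,"linear": [0,0,0.025],"twist": 0}
    - {"fingers": 0.8,"linear": [0,0,0.017],"twist": 0}
    - {"fingers": 0.8,"linear": [0,0,0.01],"twist": 0}
    - {"fingers": 0.8,"linear": [0,0,0],"twist": 0}

```text
clock: 15.2
eef_pos: [398.1, 204.0, 58.6]
tool_rot: [-3.137, -0.003, 3.041]
force: [0.6, 0.3, -0.0]
width: 68.1
gripper_force: 0.0
```

Request:
drive_tool:
  motion:
    - {"fingers": 0,"linear": [0,0,0],"twist": 0}
    - {"fingers": 0,"linear": [0,0,0],"twist": 0}
    - {"fingers": 0,"linear": [0,0,0],"twist": 0}
    - {"fingers": 0,"linear": [0,0,0],"twist": 0}
    - {"fingers": 0,"linear": [0,0,0],"twist": 0}

```text
clock: 15.62
eef_pos: [400.8, 209.5, 61.8]
tool_rot: [3.136, 0.004, 3.045]
force: [-0.2, 4.4, 3.6]
width: 36.5
gripper_force: 59.6
```

Gripped. I turn it clockwise by 0.95 rad.

Request:
drive_tool:
  motion:
    - {"fingers": 0,"linear": [0,0,0],"twist": 0.1}
    - {"fingers": 0,"linear": [0,0,0],"twist": 0.12}
    - {"fingers": 0,"linear": [0,0,0],"twist": 0.12}
    - {"fingers": 0,"linear": [0,0,0],"twist": 0.12}
    - {"fingers": 0,"linear": [0,0,0],"twist": 0.12}

```text
clock: 16.03
eef_pos: [400.1, 207.9, 61.7]
tool_rot: [3.138, 0.001, 2.458]
force: [0.4, 2.3, 2.9]
width: 36.0
gripper_force: 59.7
```

Request:
drive_tool:
  motion:
    - {"fingers": 0,"linear": [0,0,0],"twist": 0.12}
    - {"fingers": 0,"linear": [0,0,0],"twist": 0.12}
    - {"fingers": 0,"linear": [0,0,0],"twist": 0.12}
    - {"fingers": 0,"linear": [0,0,0],"twist": 0}
    - {"fingers": 0,"linear": [0,0,0],"twist": 0}

```text
clock: 16.45
eef_pos: [399.2, 207.2, 61.2]
tool_rot: [3.141, -0.0, 2.107]
force: [0.6, 1.6, 2.1]
width: 36.2
gripper_force: 59.7
```

```bash
python3 - <<'E'
from h import *
st=monitor.read_state();print({k:np.round(st[k],3) for k in("eef_pos","tool_rot","width","gripper_force","force","torque")})
E
```

```text
{'eef_pos': array([399.226, 207.185,  61.16 ]), 'tool_rot': array([ 3.141, -0.   ,  2.107]), 'width': np.float64(36.197), 'gripper_force': np.float64(59.706), 'force': array([0.57 , 1.577, 2.075]), 'torque': array([0.235, 0.118, 0.051])}
```

Turned 0.93 rad. I rise with the head and then let go.

Request:
drive_tool:
  motion:
    - {"fingers": 0,"linear": [0,0,-0.002],"twist": 0}
    - {"fingers": 0,"linear": [0,0,-0.002],"twist": 0}
    - {"fingers": 0,"linear": [0,0,-0.002],"twist": 0}
    - {"fingers": 0,"linear": [0,0,-0.001],"twist": 0}
    - {"fingers": 0,"linear": [0,0,0],"twist": 0}

```text
clock: 16.87
eef_pos: [399.2, 207.2, 67.7]
tool_rot: [3.141, -0.0, 2.104]
force: [0.4, 1.5, 1.9]
width: 35.8
gripper_force: 59.8
```

Request:
drive_tool:
  motion:
    - {"fingers": 0.8,"linear": [0,0,0],"twist": 0}
    - {"fingers": 0.8,"linear": [0,0,0],"twist": 0}
    - {"fingers": 0.8,"linear": [0,0,0],"twist": 0}
    - {"fingers": 0.8,"linear": [0,0,0],"twist": 0}

```text
clock: 17.2
eef_pos: [398.5, 206.5, 67.2]
tool_rot: [-3.14, 0.0, 2.103]
force: [-0.4, -0.7, -0.1]
width: 68.5
gripper_force: 0.0
```

Request:
drive_tool:
  motion:
    - {"fingers": 0.8,"linear": [0,0,-0.02],"twist": 0}
    - {"fingers": 0.8,"linear": [0,0,-0.03],"twist": 0}
    - {"fingers": 0.8,"linear": [0,0,-0.03],"twist": 0}
    - {"fingers": 0.8,"linear": [0,0,-0.03],"twist": 0}

```text
clock: 17.53
eef_pos: [398.2, 206.4, 178.3]
tool_rot: [-3.14, 0.0, 2.103]
force: [0.2, 0.4, -0.4]
width: 68.5
gripper_force: 0.0
```

Request:
drive_tool:
  motion:
    - {"fingers": 0.8,"linear": [0,0,-0.03],"twist": 0}
    - {"fingers": 0.8,"linear": [0,0,-0.03],"twist": 0}
    - {"fingers": 0.8,"linear": [0,0,-0.01],"twist": 0}
    - {"fingers": 0.8,"linear": [0,0,0],"twist": 0}
    - {"fingers": 0.8,"linear": [0,0,0],"twist": 0}

```text
clock: 17.95
eef_pos: [398.7, 206.9, 247.3]
tool_rot: [3.141, -0.0, 2.104]
force: [-0.6, 0.7, -0.3]
width: 68.6
gripper_force: 0.0
```

```bash
python3 - <<'E'
from h import *
import pickle
s0=pickle.load(open("side0.pkl","rb"))
s=cams.get_image("side")
for im in(s0,s):
    x,y,w,h=(220,175,30,25);c=im["color"][y:y+h,x:x+w];hsv=cv2.cvtColor(c,cv2.COLOR_BGR2HSV)
    m=((hsv[...,0]<8)|(hsv[...,0]>172))&(hsv[...,1]>150)&(hsv[...,2]>80)
    v,u=np.nonzero(m);print(m.sum(),u.mean()+x,v.mean()+y,v.min()+y,v.max()+y)
a=cv2.resize(s["color"][170:360,205:345],None,fx=3,fy=3,interpolation=2)
cv2.imwrite("pics/f1.png",a)
E
```

```text
68 233.19117647058823 186.19117647058823 181 191
64 233.328125 186.234375 181 191
```

View pics/f1.png

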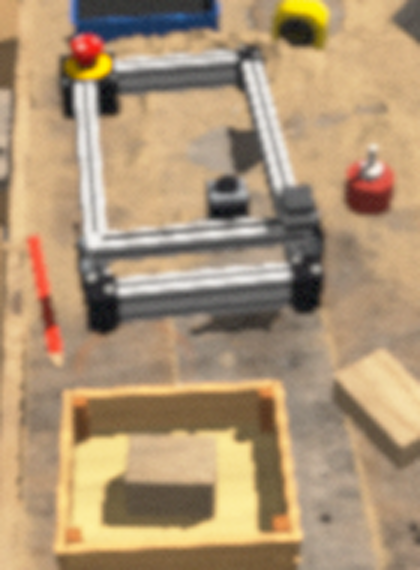

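The side view shows the button back at its original height (row 186.2). The timber is in the offcut box, the gantry is at its right-hand stop and nothing else has moved. I'm handing in.

```bash
python3 -c "
from cell import ctrl
print(ctrl.finish_job())"
```

```text
the job is handed in; nothing more can be done
None
```

I handed the job in at about 18 s: stop button latched, thick timber offcut moved into the offcut box, gantry pushed to its right-hand stop, and button turned clockwise so it sprang back up; the peak push was about 22 N.

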